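# Rack the cutting dies in reverse order

## Task

The four steel cutting dies stand on the plank in the order in which the last job used them. Move them to the grey rack in reverse order for the return run: seen from the robot, the die that stood leftmost in the row goes into the rightmost pocket, the second from the left into the second pocket from the right, and so on, one die to a pocket. Set each one down upright and flat on the pocket's floor without dropping it.

Things in the scene. Friction and masses are not known exactly. Their poses are not given: they have to be found in the camera images.
- die_round: Loose hand cutting die, round cutter, 50 mm diameter. Grey steel, 28 mm high, then a bright collar (26 mm diameter, to 34 mm) and an upright round shank of 22 mm diameter to grip from above, up to 80 mm (total height). About 0.3 kg. Origin: centre of the underside, on the shank's axis, z up. Starts upright in its tray, any yaw.
- die_flower: Loose hand cutting die, five-petal flower cutter, 50 mm across. Grey steel, 28 mm high, then a bright collar (26 mm diameter, to 34 mm) and an upright round shank of 22 mm diameter to grip from above, up to 80 mm (total height). About 0.3 kg. Origin: centre of the underside, on the shank's axis, z up. Starts upright in its tray, any yaw.
- die_square: Loose hand cutting die, square cutter, 35 by 35 mm. Grey steel, 28 mm high, then a bright collar (26 mm diameter, to 34 mm) and an upright round shank of 22 mm diameter to grip from above, up to 80 mm (total height). About 0.3 kg. Origin: centre of the underside, on the shank's axis, z up. Starts upright in its tray, any yaw.
- die_leaf: Loose hand cutting die, leaf cutter, pointed at both ends, 50 mm long (along its x) and 26 mm wide. Grey steel, 28 mm high, then a bright collar (26 mm diameter, to 34 mm) and an upright round shank of 22 mm diameter to grip from above, up to 80 mm (total height). About 0.3 kg. Origin: centre of the underside, on the shank's axis, z up. Starts upright in its tray, any yaw.
- tray_round: Fixed shallow plywood tray, 66 by 66 mm, 12 mm high, floor 4 mm thick, 58 mm wide inside; the one in which the round die stands at the start. Its place in the row keeps the die's old position on record. Origin: centre of its underside (on the plank's top).
- tray_flower: Fixed shallow plywood tray, 66 by 66 mm, 12 mm high, floor 4 mm thick, 58 mm wide inside; the one in which the flower die stands at the start. Its place in the row keeps the die's old position on record. Origin: centre of its underside (on the plank's top).
- tray_square: Fixed shallow plywood tray, 66 by 66 mm, 12 mm high, floor 4 mm thick, 58 mm wide inside; the one in which the square die stands at the start. Its place in the row keeps the die's old position on record. Origin: centre of its underside (on the plank's top).
- tray_leaf: Fixed shallow plywood tray, 66 by 66 mm, 12 mm high, floor 4 mm thick, 58 mm wide inside; the one in which the leaf die stands at the start. Its place in the row keeps the die's old position on record. Origin: centre of its underside (on the plank's top).
- plank: Fixed wooden plank, 90 by 300 mm, 12 mm thick, carrying the four trays in a row along its y axis, centres at y = +108, +36, -36, -108 mm (which tray is where changes). Origin: centre of its underside, on the bench; z up; +y is the end on the robot's left, turned up to 0.35 rad from the world's y.
- rack: Fixed grey metal rack, 78 by 294 mm, 22 mm high: four open pockets in a row along its y axis, centres at y = +108, +36, -36, -108 mm, each 66 by 66 mm inside, floor 6 mm above the underside, walls 6 mm thick. Empty at the start; left or right of the plank. Origin: centre of its underside, on the bench; z up; +y is the robot's left end, up to 0.35 rad from the world's y.
There are look-alikes about, which are no part of the job. What is shaped like the die_round but pink or yellow is not meant. What is shaped like the die_leaf but orange is not meant.

How it is judged:
By the outcome, as a careful person would: the job done as asked, in the order asked, and still so for the second after the job is handed in, with the robot touching nothing.
It also fails if it takes over 115 s, if anything falls off the work surface, if the arm or the gripper's body presses on something with over 40 N, if the wrist force passes 120 N, or if a joint passes its speed limit or range.

## Robot

A 7-joint arm with a two-finger parallel gripper is mounted at the origin on the work surface. World frame = base frame: x ahead of the robot, y to its left, z up, the work surface at z = 0. Lengths are in m, angles in rad, forces in N, time in s.
With the tool pointing down it reaches from about 0.35 to 0.9 m from the base axis. Payload 19.9 kg.
Tool frame: the origin (TCP) lies midway between the tips of the shut fingers; the grasp point (between the pads) lies 19 mm behind it; z points along the fingers, y is the line along which they close (so a half turn about z gives the same grasp; the last joint's range is limited). The gripper opens to 85 mm and grips with 20 to 120 N. Pads are 22 mm wide; open, the fingers measure 114 mm over their backs; the gripper's body (76 mm by 85 mm) begins 54 mm behind the grasp point. The pads swing forward as they close: fully open they stand 13 mm farther back than shut.
Start: joints at [-1.19, 0.417, -0.01, 1.614, 0.005, 1.111, -0.053], TCP at [0.256, 0.57, 0.231] pointing down, gripper open.
Joint ranges: [-2.81, 2.81], [-0.39, 2.02], [-1.27, 1.25], [0.06, 2.57], [-1.19, 4.33], [0.19, 2], [-2.82, 2.82]. Speed limits (rad/s): [1.89, 1.89, 2.39, 2.39, 3.01, 3.01, 3.01].

## Interface

Orientations are given as a unit quaternion [w, x, y, z].
In Python, from plant import get_obs, read_camera, camera_model, job_done gives the robot as it stands. The module is installed in compiled form; this text tells all that it offers.
- The arm moves only by the tool servo_tool, never from a script. Its argument "plan" is a list of rows, each a list of 3 entries, a list of its own where there are three numbers: the shift along the tool's x, y, z in units of 0.02 m (1.0 is 0.02 m), then the turn about the tool's z in units of 0.1 rad (1.0 is 0.1 rad), then the closure, from -1 (fully open) to 1 (shut). A call has 1 to 12 rows; each row shifts and turns the commanded pose from where the row before left it, along the tool's axes as they then stand; what a row does not reach is not made up. A row lasts 1/10 s, in which the tool goes at most 50 mm and 8.59 degrees, less where a joint would pass 70% of its speed; a pose out of reach is approached as far as the arm can. A call with a number of a shift or a turn outside -1 to 1 is refused whole. A call with a gripper value outside its range is refused whole. The fingers move at their own pace and stop on an object; "squeeze" is the grip in N (left out, the last holds). Time passes only in rows, so rows that do not move let the fingers close. It gives the time, the measured TCP pose, the force, the opening and the grip force at its end, in the units of the state.
- get_obs(): the state, without advancing time (a new reading comes with each control period).
- read_camera(name): name is "scene" or "top"; returns (picture, depth): 400x640x3 uint8, red, green, blue; 400x640 float32, m along the optical axis (not along the pixel's ray), 0 where there is no reading.
- camera_model(name): a dict with "K" (3x3 intrinsics, pixels), "position" and "attitude" of the camera in the world. Camera axes: x right, y up, looking along -z (the intrinsics and any distortion apply to the point x, -y, -z); pixel columns grow to the right and rows downward; lengths in m; the calibration is good to about 2 mm. A picture is of the moment at which its call begins. camera_model takes no time and is no camera call.
- job_done(): hands the job in; it is judged then, once.
The state is a dict: "time": time; "joint_pos": joint angles; "dq": joint speeds; "joint_efforts": joint torques, N m; "tool_pos": TCP position; "eef_rot": TCP orientation; "wrist_force": force on the tool from outside, world axes, zero at the start; "torque": the same for the moment, N m; "gripper_width": finger opening in m; "finger_force": force on a finger pad.
Only numpy, scipy, OpenCV 4.12 (cv2) and the standard library are available. Lean on these libraries where they do the work, as an engineer would, in place of code of your own. Each camera call takes 0.05 s, during which the arm holds its last target. There are 200 camera calls.

## Working session

There is one attempt and no reset: what is moved stays moved. The work goes in short steps, Python scripts to look and compute and a tool call to move; the robot and the scene stay as the last step left them, time stands still between calls to the robot, and variables do not carry over. Pictures are saved under pics/ and viewed, at most 14 in all, crops included, and the job is handed in when it is done.

Besides the shell and the picture viewer there is one more tool, called after "Call:" as name(argument=value, ...) on one line, values as JSON. servo_tool: Moves the arm, as the interface text tells. Its arguments: {"type":"object","properties":{"plan":{"type":"array","items":{"type":"array"}},"squeeze":{"type":"number"}},"required":["plan"]}

```bash
mkdir -p pics; python3 - <<'E'
from plant import *
import cv2,numpy as np
for n in("top","scene"):
    p,d=read_camera(n); cv2.imwrite(f"pics/{n}0.png",p[...,::-1]); np.savez(f"{n}0.npz",p=p,d=d)
    m=camera_model(n); print(n,m)
print(get_obs())
E
```

```text
top {'K': array([[443.78299373,   0.        , 323.67474668],
       [  0.        , 443.78299373, 199.3347842 ],
       [  0.        ,   0.        ,   1.        ]]), 'position': array([0.43039377, 0.06888193, 1.12387471]), 'attitude': array([ 0.71305061,  0.01038909, -0.0333818 , -0.70024035])}
scene {'K': array([[423.40179911,   0.        , 318.70102763],
       [  0.        , 423.40179911, 198.75870498],
       [  0.        ,   0.        ,   1.        ]]), 'position': array([1.14838012, 0.51900378, 0.80043333]), 'attitude': array([0.41267853, 0.17906619, 0.35599983, 0.81908232])}
{'time': 0.1, 'joint_pos': array([-1.19047964,  0.41791835, -0.01028157,  1.61408771,  0.00469807,
        1.11068672, -0.05299327]), 'dq': array([ 0.00025911, -0.0028633 ,  0.00019539, -0.00036911, -0.00256081,
       -0.00128993,  0.00298273]), 'joint_efforts': array([ 1.72938799e-03, -8.65831661e+01,  6.79230262e-01, -4.35631084e+01,
        1.89805089e-02,  4.98636931e-03,  1.18079624e-04]), 'tool_pos': array([0.25578392, 0.56993782, 0.23073142]), 'eef_rot': array([-6.76184292e-05,  2.09351027e-01,  9.77840405e-01, -5.34112547e-04]), 'wrist_force': array([-0.4268806 , -0.57532882,  0.10463908]), 'torque': array([-0.00715564, -0.02883609, -0.02156636]), 'finger_force': 0.0, 'gripper_width': 0.08548151587212967}
```

View pics/top0.png

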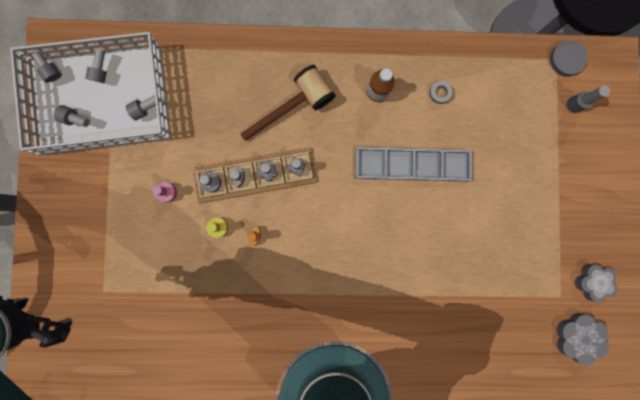

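View pics/scene0.png

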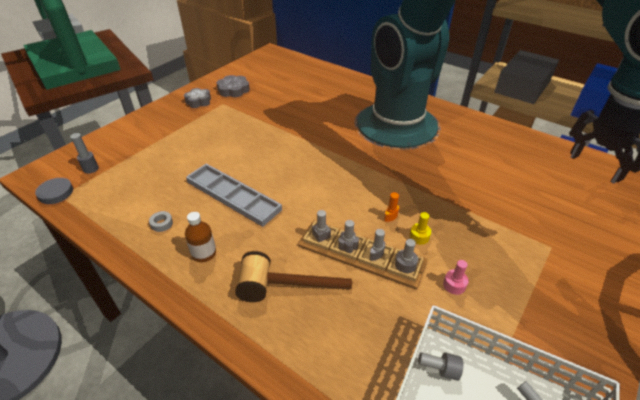

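The top view shows the four grey dies on the plank from (208,181) to (297,165) and the empty rack from (357,163) to (472,163). The pink, yellow and orange look-alikes are in front of the plank, and the scene view agrees.

```bash
cat > h.py <<'E'
from plant import *
import cv2,numpy as np
from scipy.spatial.transform import Rotation as R
def cloud(n,d):
    m=camera_model(n);K=m["K"];w,x,y,z=m["attitude"];Rm=R.from_quat([x,y,z,w]).as_matrix()
    v,u=np.mgrid[:400,:640]
    P=np.stack([(u-K[0,2])/K[0,0]*d,-(v-K[1,2])/K[1,1]*d,-d],-1)
    return P@Rm.T+m["position"]
def ray(n,u,v,z):
    m=camera_model(n);K=m["K"];w,x,y,q=m["attitude"]
    r=R.from_quat([x,y,q,w]).apply([(u-K[0,2])/K[0,0],-(v-K[1,2])/K[1,1],-1])
    return m["position"]+r*(z-m["position"][2])/r[2]
E
python3 - <<'E'
from h import *
for n in("top","scene"):
    f=np.load(n+"0.npz");C=cloud(n,f["d"]);p=f["p"]
    ok=(f["d"]>0)
    roi=np.zeros((400,640),bool)
    if n=="top": roi[145:205,190:318]=1
    else: roi[205:275,300:425]=1
    print(n,"plane z",np.median(C[230:280,350:400,2]) if n=="top" else np.median(C[240:250,300:305,2]))
    m=(ok&roi&(C[...,2]>.08)).astype(np.uint8)
    k,l,s,c=cv2.connectedComponentsWithStats(m)
    for i in range(1,k):
        q=C[l==i]
        if len(q)>8: print(c[i].round(1),len(q),q.min(0).round(4),q.max(0).round(4),q.mean(0).round(4))
f=np.load("top0.npz");p=f["p"]
cv2.imwrite("pics/c1.png",cv2.resize(p[145:205,190:320,::-1],None,fx=6,fy=6,interpolation=cv2.INTER_CUBIC))
cv2.imwrite("pics/c2.png",cv2.resize(p[140:190,350:480,::-1],None,fx=6,fy=6,interpolation=cv2.INTER_CUBIC))
E
```

```text
top plane z -0.0013006866991350785
[295.8 163.4] 74 [0.5677 0.0926 0.0832] [0.5884 0.1114 0.0986] [0.5774 0.1024 0.0933]
[265.  167.8] 74 [0.5557 0.1631 0.0808] [0.5772 0.1832 0.0994] [0.5656 0.1739 0.0933]
[234.6 174.5] 77 [0.5384 0.2342 0.0803] [0.5592 0.2547 0.0986] [0.5484 0.2437 0.0931]
[204.4 179.5] 79 [0.5255 0.3038 0.0804] [0.5456 0.3231 0.0976] [0.5354 0.3128 0.0928]
scene plane z 0.010772160228951111
[321.  214.8] 86 [0.5665 0.0923 0.0801] [0.5885 0.1127 0.0993] [0.5805 0.1045 0.0923]
[422.2 214.6] 18 [0.4161 0.2869 0.0805] [0.4364 0.2993 0.0826] [0.4269 0.2923 0.0813]
[348.9 225.1] 89 [0.5557 0.1627 0.0804] [0.5775 0.1847 0.0992] [0.569  0.1756 0.0922]
[379.3 234. ] 95 [0.5389 0.2345 0.08  ] [0.5599 0.2551 0.0994] [0.5517 0.2461 0.0927]
[409.4 244.2] 100 [0.5251 0.3033 0.0806] [0.5463 0.3245 0.0996] [0.5382 0.3147 0.0926]
```

View pics/c1.png

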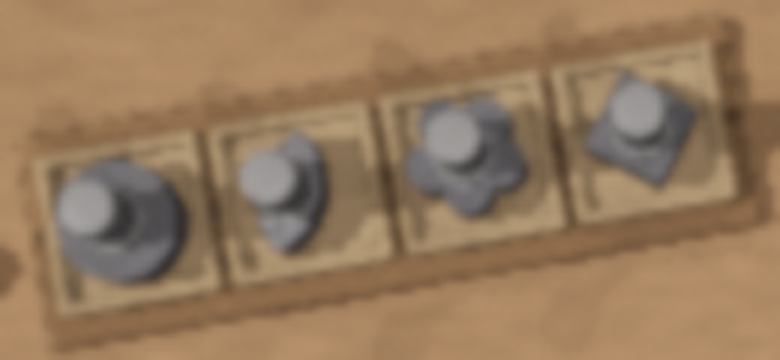

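View pics/c2.png

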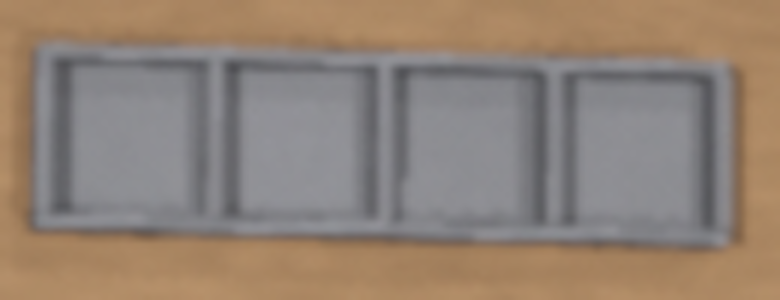

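```bash
python3 - <<'E'
from h import *
f=np.load("top0.npz")
c=[ray("top",350+u/6-.4,140+v/6-.4,.022) for u,v in[(38,45),(733,62),(728,245),(32,228)]]
c=np.array(c);print(c.round(4));print([np.linalg.norm(c[i]-c[i-1]).round(4) for i in range(4)])
o=c.mean(0)[:2];e=(c[0]+c[3]-c[1]-c[2])[:2];e/=np.linalg.norm(e);print(o,e)
for y in(-.108,-.036,.036,.108):print((o+e*y).round(4))
C=cloud("scene",np.load("scene0.npz")["d"]);m=(C[...,2]>.015)&(C[...,2]<.03);m[:,:180]=0;m[:,285:]=0;m[:160]=0;m[225:]=0
q=C[m];r=cv2.minAreaRect(q[:,:2].astype(np.float32));print(r,len(q))
E
```

```text
[[ 0.6321 -0.0452  0.022 ]
 [ 0.6317 -0.3397  0.022 ]
 [ 0.5539 -0.3373  0.022 ]
 [ 0.555  -0.0437  0.022 ]]
[np.float64(0.0771), np.float64(0.2945), np.float64(0.0778), np.float64(0.2936)]
[ 0.59318985 -0.19149257] [0.00261183 0.99999659]
[ 0.5929 -0.2995]
[ 0.5931 -0.2275]
[ 0.5933 -0.1555]
[ 0.5935 -0.0835]
((0.5919166207313538, -0.19244100153446198), (0.29711100459098816, 0.08235619217157364), 89.85962677001953) 911
```

Call:
servo_tool(plan=[[[0,0,0],1,-1],[[0,0,0],1,-1],[[0,0,0],1,-1],[[0,0,0],1,-1],[[0,0,0],1,-1],[[0,0,0],1,-1],[[0,0,0],1,-1],[[0,0,0],1,-1],[[0,0,0],1,-1],[[0,0,0],1,-1],[[0,0,0],1,-1],[[0,0,0],0.5,-1]], squeeze=50)

```text
time: 1.3
tool_pos: [0.2557, 0.5701, 0.2309]
eef_rot: [0.0, 0.709, 0.705, -0.0]
wrist_force: [-0.0, -0.2, 0.5]
gripper_width: 0.0852
finger_force: 0.0
```

Call:
servo_tool(plan=[[[-0.9,1,0],0,-1],[[-0.9,1,0],0,-1],[[-0.9,1,0],0,-1],[[-0.9,1,0],0,-1],[[-0.9,1,0],0,-1],[[-0.9,1,0],0,-1],[[-0.9,1,0],0,-1],[[-0.9,1,0],0,-1],[[-0.9,1,0],0,-1],[[-0.9,1,0],0,-1],[[-0.9,1,0.5],0,-1],[[-0.9,1,0.5],0,-1]])

```text
time: 2.5
tool_pos: [0.4963, 0.3532, 0.211]
eef_rot: [0.0, 0.707, 0.707, 0.0]
wrist_force: [-0.7, 1.4, 0.1]
gripper_width: 0.0853
finger_force: 0.0
```

Call:
servo_tool(plan=[[[-1,1,1],0,-1],[[-1,1,1],0,-1],[[0,0,1],0,-1],[[0,0,0],0,-1],[[0,0,0],0,-1],[[0,0,0],0,-1]])

```text
time: 3.1
tool_pos: [0.5356, 0.3149, 0.1524]
eef_rot: [0.0, 0.707, 0.707, 0.001]
wrist_force: [0.2, -0.2, 0.0]
gripper_width: 0.0855
finger_force: 0.0
```

Call:
servo_tool(plan=[[[-0.05,0,1],0,-1],[[0,0,1],0,-1],[[0,0,1],0,-1],[[0,0,1],0,-1],[[0,0,0.75],0,-1],[[0,0,0],0,-1],[[0,0,0],0,1],[[0,0,0],0,1],[[0,0,0],0,1],[[0,0,0],0,1],[[0,0,0],0,1],[[0,0,0],0,1]])

```text
time: 4.3
tool_pos: [0.5357, 0.3131, 0.0567]
eef_rot: [0.0, 0.707, 0.707, 0.0]
wrist_force: [-1.7, -0.8, 6.0]
gripper_width: 0.0207
finger_force: 49.0
```

Call:
servo_tool(plan=[[[0,0,-0.5],0,1],[[0,0,-1],0,1],[[0,0,-1],0,1],[[0,0,-1],0,1],[[0,0,-1],0,1],[[0,0,-1],0,1],[[0,0,-0.5],0,1],[[-0.5,0,0],0,1],[[-1,0,0],0,1],[[-1,0,0],0,1],[[-1,0,0],0,1],[[-1,0,0],0,1]])

```text
time: 5.5
tool_pos: [0.5353, 0.2201, 0.1758]
eef_rot: [0.0, 0.708, 0.706, -0.0]
wrist_force: [-0.3, -0.2, -3.8]
gripper_width: 0.0205
finger_force: 49.3
```

Call:
servo_tool(plan=[[[-1,0.2,0],0,1],[[-1,0.2,0],0,1],[[-1,0.2,0],0,1],[[-1,0.2,0],0,1],[[-1,0.2,0],0,1],[[-1,0.2,0],0,1],[[-1,0.2,0],0,1],[[-1,0.2,0],0,1],[[-1,0.2,0],0,1],[[-1,0.2,0],0,1],[[-1,0.2,0],0,1],[[-1,0.2,0],0,1]])

```text
time: 6.7
tool_pos: [0.5825, -0.0196, 0.176]
eef_rot: [-0.0, 0.708, 0.706, -0.0]
wrist_force: [1.3, -0.2, -3.3]
gripper_width: 0.0213
finger_force: 49.2
```

Call:
servo_tool(plan=[[[-1,0.2,0],0,1],[[-1,0.2,0],0,1],[[-1,0,0],0,1],[[-1,0,0],0,1],[[-1,0,0],0,1],[[-1,0,0],0,1],[[-1,0,0],0,1],[[-1,0,0],0,1],[[-1,0,0],0,1],[[-1,0,0],0,1],[[0,0,0],0,1],[[0,0,0],0,1]])

```text
time: 7.9
tool_pos: [0.5899, -0.2185, 0.1759]
eef_rot: [-0.0, 0.708, 0.706, -0.0]
wrist_force: [-0.4, 0.3, -4.2]
gripper_width: 0.0208
finger_force: 49.3
```

Call:
servo_tool(plan=[[[-1,0.15,0],0,1],[[-1,0,0],0,1],[[-1,0,0],0,1],[[-1,0,0],0,1],[[0,0,1],0,1],[[0,0,1],0,1],[[0,0,1],0,1],[[0,0,1],0,1],[[0,0,1],0,1],[[0,0,0.5],0,1],[[0,0,0.5],0,1],[[0,0,0],0,1]])

```text
time: 9.1
tool_pos: [0.5935, -0.2968, 0.0554]
eef_rot: [-0.001, 0.707, 0.707, -0.0]
wrist_force: [0.0, -0.1, -4.6]
gripper_width: 0.0213
finger_force: 49.5
```

```bash
python3 - <<'E'
from h import *
p,d=read_camera("scene");q,_=read_camera("top")
a=cv2.resize(p[140:290,170:430,::-1],(780,450));cv2.imwrite("pics/s1.png",a);print(get_obs()["tool_pos"],get_obs()["wrist_force"])
E
```

```text
[ 0.59420967 -0.29731019  0.05690537] [-0.30798861  0.00512758 -4.51832075]
```

View pics/s1.png

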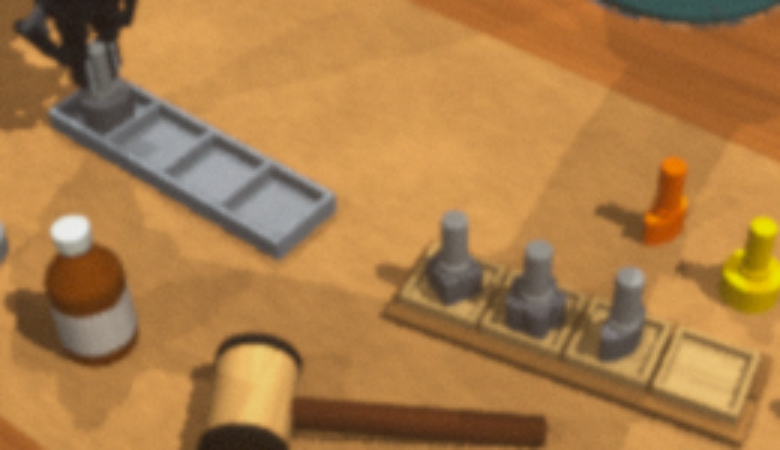

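The round die is inside the rightmost pocket, at about crop (107,105), and the other three are undisturbed. I'll lower it gently until the weight comes off the wrist.

Call:
servo_tool(plan=[[[-0.15,0,0.15],0,1],[[0,0,0.15],0,1],[[0,0,0.1],0,1],[[0,0,0.05],0,1],[[0,0,0],0,1],[[0,0,0],0,1]])

```text
time: 9.8
tool_pos: [0.594, -0.3001, 0.0474]
eef_rot: [0.0, 0.707, 0.707, -0.0]
wrist_force: [-0.0, -0.4, -3.8]
gripper_width: 0.0209
finger_force: 49.5
```

Call:
servo_tool(plan=[[[0,0,0.03],0,1],[[0,0,0.02],0,1],[[0,0,0],0,1]])

```text
time: 10.1
tool_pos: [0.5941, -0.3002, 0.0468]
eef_rot: [0.0, 0.707, 0.707, 0.0]
wrist_force: [-2.1, 1.1, 4.6]
gripper_width: 0.0209
finger_force: 50.2
```

Call:
servo_tool(plan=[[[0,0,0],0,-1],[[0,0,0],0,-1],[[0,0,0],0,-1],[[0,0,0],0,-1],[[0,0,-0.5],0,-1],[[0,0,-1],0,-1],[[0,0,-1],0,-1],[[0,0,-1],0,-1],[[0,0,-1],0,-1],[[0,0,-1],0,-1],[[0,0,-1],0,-1],[[0.5,0,0],0,-1]])

```text
time: 11.3
tool_pos: [0.5947, -0.292, 0.18]
eef_rot: [0.002, 0.708, 0.706, 0.001]
wrist_force: [-0.1, 0.2, -0.8]
gripper_width: 0.0853
finger_force: 0.0
```

Call:
servo_tool(plan=[[[1,-0.2,0],0,-1],[[1,-0.2,0],0,-1],[[1,-0.2,0],0,-1],[[1,-0.2,0],0,-1],[[1,-0.2,0],0,-1],[[1,-0.2,0],0,-1],[[1,-0.2,0],0,-1],[[1,-0.2,0],0,-1],[[1,-0.2,0],0,-1],[[1,-0.2,0],0,-1],[[1,-0.2,0],0,-1],[[1,0,0],0,-1]])

```text
time: 12.5
tool_pos: [0.5496, -0.0491, 0.1765]
eef_rot: [-0.0, 0.707, 0.707, 0.0]
wrist_force: [0.7, -0.2, 0.3]
gripper_width: 0.0853
finger_force: 0.0
```

Call:
servo_tool(plan=[[[1,0,0],0,-1],[[1,0,0],0,-1],[[1,0,0],0,-1],[[1,0,0],0,-1],[[1,0,0],0,-1],[[1,0,0],0,-1],[[1,0,0],0,-1],[[1,0,0],0,-1],[[1,0,0],0,-1],[[1,0,0],0,-1],[[1,0,0],0,-1],[[1,0,0],0,-1]])

```text
time: 13.7
tool_pos: [0.5501, 0.1909, 0.1764]
eef_rot: [-0.0, 0.707, 0.707, -0.0]
wrist_force: [-0.1, -0.1, -0.6]
gripper_width: 0.0851
finger_force: 0.0
```

Call:
servo_tool(plan=[[[1,0,0],0,-1],[[1,0,0],0,-1],[[0.7,0,0],0,-1],[[0,0,0],0,-1],[[0,0,0],0,-1],[[0,0,0],0,-1]])

```text
time: 14.3
tool_pos: [0.5507, 0.2427, 0.1764]
eef_rot: [0.0, 0.708, 0.706, -0.0]
wrist_force: [-0.5, -0.9, 0.3]
gripper_width: 0.0853
finger_force: 0.0
```

Call:
servo_tool(plan=[[[0.1,-0.07,1],0,-1],[[0,0,1],0,-1],[[0,0,1],0,-1],[[0,0,1],0,-1],[[0,0,1],0,-1],[[0,0,0.97],0,-1],[[0,0,0],0,-1],[[0,0,0],0,1],[[0,0,0],0,1],[[0,0,0],0,1],[[0,0,0],0,1],[[0,0,0],0,1]])

```text
time: 15.5
tool_pos: [0.5493, 0.2461, 0.0573]
eef_rot: [0.0, 0.707, 0.707, 0.0]
wrist_force: [-0.8, 0.8, 5.6]
gripper_width: 0.0207
finger_force: 49.0
```

Call:
servo_tool(plan=[[[0,0,0],0,1],[[0,0,0],0,1]])

```text
time: 15.7
tool_pos: [0.5493, 0.2461, 0.0573]
eef_rot: [0.0, 0.707, 0.707, 0.0]
wrist_force: [-2.9, 0.1, 6.0]
gripper_width: 0.0208
finger_force: 49.1
```

Call:
servo_tool(plan=[[[0,0,-0.5],0,1],[[0,0,-1],0,1],[[0,0,-1],0,1],[[0,0,-1],0,1],[[0,0,-1],0,1],[[0,0,-1],0,1],[[0,0,-0.5],0,1],[[-0.5,0,0],0,1],[[-1,0,0],0,1],[[-1,0,0],0,1],[[-1,0,0],0,1],[[-1,0,0],0,1]])

```text
time: 16.9
tool_pos: [0.5484, 0.1541, 0.1758]
eef_rot: [-0.0, 0.708, 0.707, -0.001]
wrist_force: [-0.2, 0.1, -3.2]
gripper_width: 0.0211
finger_force: 49.2
```

Call:
servo_tool(plan=[[[-1,0.2,0],0,1],[[-1,0.2,0],0,1],[[-1,0.2,0],0,1],[[-1,0.2,0],0,1],[[-1,0.2,0],0,1],[[-1,0.2,0],0,1],[[-1,0.2,0],0,1],[[-1,0.2,0],0,1],[[-1,0.2,0],0,1],[[-1,0.2,0],0,1],[[-1,0.2,0],0,1],[[-1,0,0],0,1]])

```text
time: 18.1
tool_pos: [0.5922, -0.0857, 0.1757]
eef_rot: [-0.0, 0.708, 0.707, -0.001]
wrist_force: [0.1, 0.8, -3.5]
gripper_width: 0.0211
finger_force: 49.1
```

Call:
servo_tool(plan=[[[-1,0,0],0,1],[[-1,0,0],0,1],[[-1,0,0],0,1],[[-1,0,0],0,1],[[-1,0,0],0,1],[[-1,0,0],0,1],[[-1,0,0],0,1],[[-0.2,0,0],0,1],[[0,0,0],0,1],[[0,0,0],0,1],[[0,0,0],0,1]])

```text
time: 19.2
tool_pos: [0.5927, -0.2271, 0.1766]
eef_rot: [-0.0, 0.707, 0.707, 0.0]
wrist_force: [-0.8, 0.7, -3.7]
gripper_width: 0.0212
finger_force: 49.1
```

Call:
servo_tool(plan=[[[-0.04,0,1],0,1],[[0,0,1],0,1],[[0,0,1],0,1],[[0,0,1],0,1],[[0,0,1],0,1],[[0,0,0.6],0,1],[[0,0,0.4],0,1],[[0,0,0.2],0,1],[[0,0,0.1],0,1],[[0,0,0.05],0,1],[[0,0,0],0,1],[[0,0,0],0,1]])

```text
time: 20.4
tool_pos: [0.5929, -0.229, 0.0503]
eef_rot: [0.0, 0.707, 0.707, 0.0]
wrist_force: [0.5, -0.7, -3.3]
gripper_width: 0.0206
finger_force: 49.3
```

Call:
servo_tool(plan=[[[0,0,0.05],0,1],[[0,0,0],0,1],[[0,0,0],0,1]])

```text
time: 20.7
tool_pos: [0.5927, -0.229, 0.049]
eef_rot: [0.0, 0.707, 0.707, -0.0]
wrist_force: [-0.6, -0.3, -3.3]
gripper_width: 0.0212
finger_force: 49.3
```

Call:
servo_tool(plan=[[[0,0,0.05],0,1],[[0,0,0.02],0,1],[[0,0,0],0,1],[[0,0,0],0,1]])

```text
time: 21.1
tool_pos: [0.5927, -0.2289, 0.0475]
eef_rot: [0.0, 0.707, 0.707, -0.0]
wrist_force: [0.5, 0.3, -2.8]
gripper_width: 0.0207
finger_force: 49.5
```

Call:
servo_tool(plan=[[[0,0,0.03],0,1],[[0,0,0],0,1],[[0,0,0],0,1]])

```text
time: 21.4
tool_pos: [0.5927, -0.2291, 0.0474]
eef_rot: [0.0, 0.708, 0.707, 0.0]
wrist_force: [-3.7, 1.3, 6.3]
gripper_width: 0.0204
finger_force: 50.4
```

Call:
servo_tool(plan=[[[0,0,0],0,-1],[[0,0,0],0,-1],[[0,0,0],0,-1],[[0,0,0],0,-1],[[0,0,-0.5],0,-1],[[0,0,-1],0,-1],[[0,0,-1],0,-1],[[0,0,-1],0,-1],[[0,0,-1],0,-1],[[0,0,-1],0,-1],[[0,0,-1],0,-1],[[0.5,0,0],0,-1]])

```text
time: 22.6
tool_pos: [0.5935, -0.2207, 0.1804]
eef_rot: [0.002, 0.708, 0.706, 0.001]
wrist_force: [0.0, -0.2, -0.0]
gripper_width: 0.0854
finger_force: 0.0
```

Call:
servo_tool(plan=[[[1,-0.1,0],0,-1],[[1,-0.1,0],0,-1],[[1,-0.1,0],0,-1],[[1,-0.1,0],0,-1],[[1,-0.1,0],0,-1],[[1,-0.1,0],0,-1],[[1,-0.1,0],0,-1],[[1,-0.1,0],0,-1],[[1,-0.1,0],0,-1],[[1,-0.1,0],0,-1],[[1,-0.1,0],0,-1],[[1,-0.1,0],0,-1]])

```text
time: 23.8
tool_pos: [0.5685, 0.0222, 0.177]
eef_rot: [-0.0, 0.707, 0.707, -0.0]
wrist_force: [-0.0, -0.7, 0.8]
gripper_width: 0.0853
finger_force: 0.0
```

Call:
servo_tool(plan=[[[1,-0.1,0],0,-1],[[1,0,0],0,-1],[[1,0,0],0,-1],[[1,0,0],0,-1],[[1,0,0],0,-1],[[1,0,0],0,-1],[[1,0,0],0,-1],[[0.6,0,0],0,-1],[[0,0,0],0,-1],[[0,0,0],0,-1],[[0,0,0],0,-1]])

```text
time: 24.9
tool_pos: [0.5672, 0.1718, 0.177]
eef_rot: [0.0, 0.708, 0.706, -0.0]
wrist_force: [0.8, -0.2, -0.5]
gripper_width: 0.0856
finger_force: 0.0
```

Call:
servo_tool(plan=[[[0.1,-0.03,1],0,-1],[[0,0,1],0,-1],[[0,0,1],0,-1],[[0,0,1],0,-1],[[0,0,1],0,-1],[[0,0,1],0,-1],[[0,0,0],0,-1],[[0,0,0],0,1],[[0,0,0],0,1],[[0,0,0],0,1],[[0,0,0],0,1],[[0,0,0],0,1]])

```text
time: 26.1
tool_pos: [0.5666, 0.1752, 0.0573]
eef_rot: [0.0, 0.707, 0.707, 0.0]
wrist_force: [-1.1, -0.7, 5.4]
gripper_width: 0.0212
finger_force: 49.0
```

Call:
servo_tool(plan=[[[0,0,0],0,1],[[0,0,0],0,1]])

```text
time: 26.3
tool_pos: [0.5666, 0.1752, 0.0573]
eef_rot: [0.0, 0.707, 0.707, 0.0]
wrist_force: [-1.8, 0.5, 6.0]
gripper_width: 0.0211
finger_force: 49.2
```

Call:
servo_tool(plan=[[[0,0,-0.5],0,1],[[0,0,-1],0,1],[[0,0,-1],0,1],[[0,0,-1],0,1],[[0,0,-1],0,1],[[0,0,-1],0,1],[[0,0,-0.5],0,1],[[-0.5,0,0],0,1],[[-1,0,0],0,1],[[-1,0,0],0,1],[[-1,0,0],0,1],[[-1,0,0],0,1]])

```text
time: 27.5
tool_pos: [0.5656, 0.0833, 0.1758]
eef_rot: [-0.0, 0.708, 0.707, -0.001]
wrist_force: [-0.9, 0.8, -2.7]
gripper_width: 0.0207
finger_force: 49.2
```

Call:
servo_tool(plan=[[[-1,0.2,0],0,1],[[-1,0.2,0],0,1],[[-1,0.2,0],0,1],[[-1,0.2,0],0,1],[[-1,0.2,0],0,1],[[-1,0.2,0],0,1],[[-1,0.1,0],0,1],[[-1,0,0],0,1],[[-1,0,0],0,1],[[-1,0,0],0,1],[[-1,0,0],0,1],[[-1,0,0],0,1]])

```text
time: 28.7
tool_pos: [0.5911, -0.1564, 0.1757]
eef_rot: [-0.001, 0.708, 0.707, -0.001]
wrist_force: [1.3, 0.7, -3.6]
gripper_width: 0.0207
finger_force: 49.2
```

Call:
servo_tool(plan=[[[0,0,0],0,1],[[0,0,0],0,1],[[0,0,0],0,1]])

```text
time: 29.0
tool_pos: [0.5918, -0.1544, 0.1763]
eef_rot: [-0.0, 0.707, 0.707, -0.0]
wrist_force: [0.1, 1.0, -4.3]
gripper_width: 0.0207
finger_force: 49.2
```

Call:
servo_tool(plan=[[[-0.05,0.05,1],0,1],[[0,0,1],0,1],[[0,0,1],0,1],[[0,0,1],0,1],[[0,0,1],0,1],[[0,0,0.6],0,1],[[0,0,0.4],0,1],[[0,0,0.2],0,1],[[0,0,0.1],0,1],[[0,0,0.08],0,1],[[0,0,0],0,1],[[0,0,0],0,1]])

```text
time: 30.2
tool_pos: [0.5934, -0.156, 0.0497]
eef_rot: [0.0, 0.707, 0.707, 0.0]
wrist_force: [0.2, -0.1, -4.5]
gripper_width: 0.0211
finger_force: 49.4
```

Call:
servo_tool(plan=[[[0,0,0.04],0,1],[[0,0,0],0,1],[[0,0,0],0,1]])

```text
time: 30.5
tool_pos: [0.5932, -0.1559, 0.0486]
eef_rot: [0.0, 0.707, 0.707, -0.0]
wrist_force: [0.1, -0.2, -4.0]
gripper_width: 0.0214
finger_force: 49.4
```

Call:
servo_tool(plan=[[[0,0,0.04],0,1],[[0,0,0.02],0,1],[[0,0,0],0,1],[[0,0,0],0,1]])

```text
time: 30.9
tool_pos: [0.5932, -0.156, 0.0474]
eef_rot: [0.0, 0.707, 0.707, 0.0]
wrist_force: [-1.5, 0.4, 0.9]
gripper_width: 0.021
finger_force: 49.8
```

Call:
servo_tool(plan=[[[0,0,0],0,-1],[[0,0,0],0,-1],[[0,0,0],0,-1],[[0,0,0],0,-1],[[0,0,-0.5],0,-1],[[0,0,-1],0,-1],[[0,0,-1],0,-1],[[0,0,-1],0,-1],[[0,0,-1],0,-1],[[0,0,-1],0,-1],[[0,0,-1],0,-1],[[0.9,0,0],0,-1]])

```text
time: 32.1
tool_pos: [0.594, -0.1405, 0.181]
eef_rot: [0.002, 0.709, 0.706, 0.001]
wrist_force: [1.2, -0.2, -0.2]
gripper_width: 0.0857
finger_force: 0.0
```

Call:
servo_tool(plan=[[[1,-0.1,0],0,-1],[[1,-0.1,0],0,-1],[[1,-0.1,0],0,-1],[[1,-0.1,0],0,-1],[[1,-0.1,0],0,-1],[[1,-0.1,0],0,-1],[[1,-0.1,0],0,-1],[[1,-0.1,0],0,-1],[[1,0,0],0,-1],[[1,0,0],0,-1],[[1,0,0],0,-1],[[1,0,0],0,-1]])

```text
time: 33.3
tool_pos: [0.5774, 0.1028, 0.1782]
eef_rot: [0.0, 0.708, 0.707, 0.0]
wrist_force: [0.3, 1.0, 0.3]
gripper_width: 0.0857
finger_force: 0.0
```

Call:
servo_tool(plan=[[[0,0,0],0,-1],[[0,0,0],0,-1],[[0,0,0],0,-1]])

```text
time: 33.6
tool_pos: [0.5775, 0.1011, 0.1777]
eef_rot: [0.0, 0.708, 0.706, 0.0]
wrist_force: [0.4, -0.3, 0.1]
gripper_width: 0.0854
finger_force: 0.0
```

Call:
servo_tool(plan=[[[0.03,0,1],0,-1],[[0,0,1],0,-1],[[0,0,1],0,-1],[[0,0,1],0,-1],[[0,0,1],0,-1],[[0,0,1],0,-1],[[0,0,0],0,-1],[[0,0,0],0,1],[[0,0,0],0,1],[[0,0,0],0,1],[[0,0,0],0,1],[[0,0,0],0,1]])

```text
time: 34.8
tool_pos: [0.5776, 0.1028, 0.0579]
eef_rot: [0.0, 0.707, 0.707, 0.0]
wrist_force: [-2.1, 0.5, 6.6]
gripper_width: 0.0208
finger_force: 48.5
```

Call:
servo_tool(plan=[[[0,0,0],0,1],[[0,0,0],0,1]])

```text
time: 35.0
tool_pos: [0.5777, 0.1028, 0.0579]
eef_rot: [0.0, 0.707, 0.707, 0.0]
wrist_force: [-1.7, -0.2, 7.4]
gripper_width: 0.021
finger_force: 48.5
```

Call:
servo_tool(plan=[[[0,0,-0.5],0,1],[[0,0,-1],0,1],[[0,0,-1],0,1],[[0,0,-1],0,1],[[0,0,-1],0,1],[[0,0,-1],0,1],[[0,0,-0.5],0,1],[[-0.5,0.1,0],0,1],[[-1,0.1,0],0,1],[[-1,0.1,0],0,1],[[-1,0.1,0],0,1],[[-1,0.1,0],0,1]])

```text
time: 36.2
tool_pos: [0.5868, 0.011, 0.1762]
eef_rot: [-0.0, 0.708, 0.707, -0.001]
wrist_force: [0.9, -1.0, -3.2]
gripper_width: 0.0208
finger_force: 49.3
```

Call:
servo_tool(plan=[[[-1,0.1,0],0,1],[[-1,0.1,0],0,1],[[-1,0.1,0],0,1],[[-1,0,0],0,1],[[-0.8,0,0],0,1],[[0,0,0],0,1],[[0,0,0],0,1],[[0,0,0],0,1],[[0,0,0],0,1]])

```text
time: 37.1
tool_pos: [0.5932, -0.0825, 0.1771]
eef_rot: [-0.0, 0.707, 0.707, -0.0]
wrist_force: [0.2, 0.6, -2.8]
gripper_width: 0.0208
finger_force: 49.3
```

Call:
servo_tool(plan=[[[-0.05,0,1],0,1],[[0,0,1],0,1],[[0,0,1],0,1],[[0,0,1],0,1],[[0,0,1],0,1],[[0,0,0.6],0,1],[[0,0,0.4],0,1],[[0,0,0.2],0,1],[[0,0,0.1],0,1],[[0,0,0.08],0,1],[[0,0,0],0,1],[[0,0,0],0,1]])

```text
time: 38.3
tool_pos: [0.5934, -0.0843, 0.0501]
eef_rot: [0.0, 0.707, 0.707, 0.0]
wrist_force: [-0.0, 0.7, -3.7]
gripper_width: 0.0207
finger_force: 49.3
```

Call:
servo_tool(plan=[[[0,0,0.04],0,1],[[0,0,0.02],0,1],[[0,0,0],0,1],[[0,0,0],0,1]])

```text
time: 38.7
tool_pos: [0.5932, -0.0844, 0.0485]
eef_rot: [0.0, 0.707, 0.707, -0.0]
wrist_force: [-0.6, 0.3, -3.2]
gripper_width: 0.0208
finger_force: 49.3
```

Call:
servo_tool(plan=[[[0,0,0.03],0,1],[[0,0,0],0,1],[[0,0,0],0,1]])

```text
time: 39.0
tool_pos: [0.5933, -0.0844, 0.048]
eef_rot: [0.0, 0.707, 0.707, 0.0]
wrist_force: [-0.7, -0.7, -0.4]
gripper_width: 0.021
finger_force: 49.7
```

Floor contact is starting. One more 0.4 mm, then release and retreat.

Call:
servo_tool(plan=[[[0,0,0.02],0,1],[[0,0,0],0,1],[[0,0,0],0,-1],[[0,0,0],0,-1],[[0,0,0],0,-1],[[0,0,0],0,-1],[[0,0,-0.5],0,-1],[[0,0,-1],0,-1],[[0,0,-1],0,-1],[[0,0,-1],0,-1],[[0,0,-1],0,-1],[[0,0,-1],0,-1]])

```text
time: 40.2
tool_pos: [0.5932, -0.0844, 0.1591]
eef_rot: [0.0, 0.708, 0.707, 0.0]
wrist_force: [-0.1, 0.2, 0.1]
gripper_width: 0.0853
finger_force: 0.0
```

Call:
servo_tool(plan=[[[1,-0.5,-1],0,-1],[[1,-1,-1],0,-1],[[1,-1,0],0,-1],[[1,-1,0],0,-1],[[1,-1,0],0,-1],[[1,-1,0],0,-1],[[1,0,0],0,-1],[[1,0,0],0,-1],[[0,0,0],0,-1],[[0,0,0],0,-1]])

```text
time: 41.2
tool_pos: [0.4834, 0.0757, 0.198]
eef_rot: [0.0, 0.707, 0.707, 0.0]
wrist_force: [-0.5, -1.0, 0.3]
gripper_width: 0.0854
finger_force: 0.0
```

```bash
python3 - <<'E'
from h import *
p,d=read_camera("top");a=cv2.resize(p[130:210,340:490,::-1],(750,400))
p,d=read_camera("scene");b=cv2.resize(p[130:290,170:430,::-1],(780,480))
cv2.imwrite("pics/t9.png",a);cv2.imwrite("pics/s9.png",b)
C=cloud("scene",d);m=((C[...,2]>.065)&(C[...,2]<.1)&(C[...,1]<0)&(C[...,1]>-.35)&(C[...,0]>.5)&(C[...,0]<.65)).astype(np.uint8)
k,l,s,c=cv2.connectedComponentsWithStats(m)
for i in range(1,k):
    q=C[l==i]; print(len(q),q.min(0).round(3),q.max(0).round(3))
E
```

```text
75 [ 0.585 -0.309  0.065] [ 0.606 -0.287  0.089]
77 [ 0.581 -0.24   0.065] [ 0.605 -0.219  0.089]
82 [ 0.584 -0.167  0.065] [ 0.605 -0.145  0.089]
84 [ 0.581 -0.097  0.065] [ 0.605 -0.074  0.088]
```

View pics/t9.png

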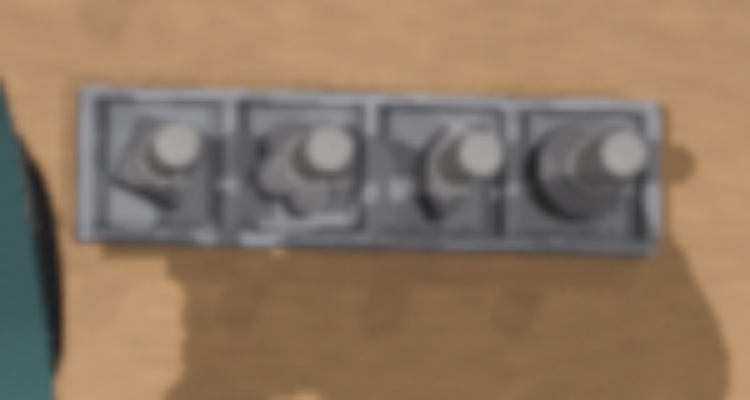

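View pics/s9.png

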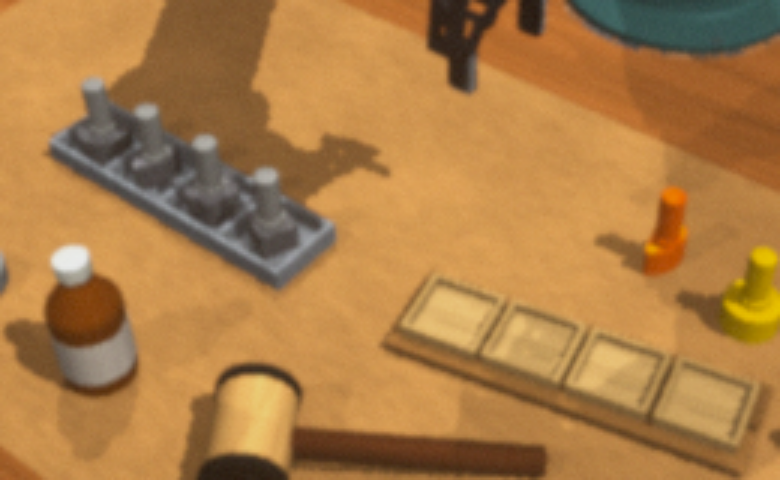

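In the top crop the rack holds, from left to right, square (165,160), flower (305,165), leaf (460,170) and round (590,165). All four stand upright and seated with tops at about 0.086–0.089 m, and the trays are empty.

```bash
python3 -c "from plant import *;print(job_done())"
```

```text
the job is handed in; nothing more can be done
None
```

All four dies now stand upright on the rack's pocket floors in reverse order (left to right: square, flower, leaf, round), and the job was handed in at about 41 s.

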